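# Shut the electrode case and lock the second case on its lid

## Robot

A 6-joint arm with a two-finger parallel gripper is mounted at the origin on the work surface. World frame = base frame: x ahead of the robot, y to its left, z up, the work surface at z = 0. Lengths are in m, angles in rad, forces in N, time in s.
With the tool pointing down it reaches from about 0.35 to 0.775 m from the base axis. Payload 7.3 kg.
Tool frame: the origin (TCP) lies between the finger pads; the fingertips stand 8 mm ahead of it and the grasp point (between the pads) lies 11 mm behind it (robot.nose_length is the distance from the TCP to the fingertips, in m); z points along the fingers, y is the line along which they close (so a half turn about z gives the same grasp; the last joint's range is limited). The gripper opens to 92 mm and grips with 3 to 60 N. Pads are 19 mm wide; open, the fingers measure 130 mm over their backs; the gripper's body (75 mm by 190 mm) begins 47 mm behind the grasp point.
Start: joints at [-1.37, 0.342, 1.524, -0, 1.275, -0.146], TCP at [0.178, -0.494, 0.235] pointing down, gripper open.
Joint ranges: [-2.53, 2.53], [-0.77, 2.02], [0.04, 2.7], [-1, 4.14], [0.28, 2.66], [-3.11, 3.11]. Speed limits (rad/s): [2.57, 2.57, 3.14, 3.14, 3.14, 3.14].

## Interface

Orientations are given as [roll, pitch, yaw] about the fixed x, y, z axes, in that order (R = Rz(yaw) Ry(pitch) Rx(roll)).
In Python, from cell import robot gives the robot as it stands. The module is installed in compiled form; this text tells all that it offers.
- The arm moves only by the shell command python3 -m jog 'ROWS' [FORCE]. ROWS is JSON, a list that holds one entry, the list of rows, each a list of 5 numbers: the gripper's target within -1 to 1 (fully open at 1, half-way at 0, shut at -1), then the shift along the tool's x, y, z in m, then the turn about the tool's z in rad. A call has 1 to 5 rows; each row is the pose to reach, as a shift and turn from the pose commanded when the call began, along the tool's axes at that moment; what a row does not reach only later rows make up. A row lasts 1/12 s, in which the tool goes at most 41.7 mm and 7.16 degrees, less where a joint would pass 70% of its speed; a pose out of reach is approached as far as the arm can. A call with a gripper value outside its range is refused whole. The fingers move at their own pace and stop on an object; FORCE is the grip in N (left out, the last holds). Time passes only in rows, so rows that repeat a pose let the fingers close. It gives the time, the measured TCP pose, the force, the opening and the grip force at its end, in the units of the state.
- robot.observe(): the state, without advancing time (a new reading comes with each control period).
- robot.read_camera(name): name is "scene" or "top"; returns the picture (384x512x3 uint8, red, green, blue); there is no depth.
- robot.camera_model(name): a dict with "camera_matrix" (3x3 intrinsics, pixels), "dist_coeffs" ([k1, k2, p1, p2, k3] as OpenCV has them; the pictures are not rectified), "position" and "attitude" of the camera in the world. Camera axes: x right, y down, z forward; pixel columns grow to the right and rows downward; lengths in m; the calibration is good to about 2 mm. A picture is of the moment at which its call begins. camera_model takes no time and is no camera call.
- robot.hand_in(): hands the job in; it is judged then, once.
The state is a dict: "time": time; "qpos": joint angles; "qvel": joint speeds; "joint_efforts": joint torques, N m; "tool_pos": TCP position; "tool_rot": TCP orientation; "contact_force": force on the tool from outside, world axes, zero at the start; "torque": the same for the moment, N m; "opening": finger opening in m; "grip_force": force on a finger pad.
Only numpy, scipy, OpenCV 4.12 (cv2) and the standard library are available. Lean on these libraries where they do the work, as an engineer would, in place of code of your own. Each camera call takes 0.05 s, during which the arm holds its last target. There are 200 camera calls.

## Task

Shut the yellow lid of the open electrode case, then stack the blue case on it the same way round: lower its base recesses over the lid's four hooked lugs and slide it along until it locks fully home under the lugs and the red catch clicks. Keep the blue case upright, don't force it, leave the lower case and the other things on the bench where they stand, and let go at the end.

Things in the scene. Friction and masses are not known exactly. Their poses are not given: they have to be found in the camera images.
- base_case: The lower case, grey with a yellow lid, open, full of copper electrodes (3.6 kg, not to be lifted). Both cases have one shape: 60 mm deep (own x, two black clips on the front at -x, hinge at +x), 132 mm long (own y), 48 mm high with the lid shut, z up. Origin: centre of its underside. The hinge axis runs along y at x = +30, z = 40 mm.
- lid (a joint): Hinge angle of the yellow lid in rad: 0 shut, 2.0 fully open (leaning back beyond upright). The hinge is stiff (0.06 N m): the lid stays at any angle and is pushed shut with 1 to 2 N. The lid is a plate 60 x 132 x 8 mm, its outer face 8 mm off the hinge axis, bare for 25 mm from the free edge in the middle 60 mm. Its worn hinge leaves it up to 4 mm of end play either way along y.
- seat (a point): Centre of the shut lid's top face, if the lid has no end play; fixed to the lower case, same axes, 48 mm above the bench. From here the lid has four black hooked lugs at (x +-16.5, y +-40) mm: caps 14 mm wide (x), 16 mm long (y), 5.5 to 9.5 mm above the face, each on a neck under only the +y 7 mm of it, so 9 mm overhang towards -y. All of them shift along y with the lid's play.
- entry (a point): Point 10.5 mm to the -y side of seat. The blue case, level and the same way round, is lowered with its underside centre here, give or take the lid's play along y (unknown, up to 4 mm; the lid stays put until pushed by 1 N). The lugs fit its recesses with 1.25 mm (x) and 1.5 mm (y) to spare each side, and it then lies flat on the lid; if one misses, it rides 9.5 mm too high on the caps.
- catch (a joint): The red sprung catch in the middle of the yellow lid, 9 x 9 mm: how far it is pressed in, in m. 0: up, standing 3.5 mm proud; 0.0035: pressed flush by a case lying on the lid (2 to 3 N). It springs up again into a pocket of the blue case's base in the last 2.5 mm before the stop and then holds the case.
- top_mid (a point): Centre of the blue case with the white lid, 24 mm above its flat underside; axes as for the lower case (clips on the front at -x). 60 x 132 x 48 mm, plus 9.5 mm of lugs on its lid; 0.35 to 0.65 kg, shut. It is taken across its 60 mm depth, at the middle of its length.
- top_base (a point): Centre of the blue case's underside. Four recesses open downwards there, 16.5 mm wide (x = +-16.5 mm) and 19 mm long (y -39 to -20 and 41 to 60 mm), with a 4 mm sill at the -y end. Once flat on the lid the case slides 10.5 mm over the lid towards +y, sills passing under the lug caps, to a hard stop on the necks. The lid may first shift along by its play, so push until it stops.
- electrode_mid (a point): Bystander: copper electrode with fins on a steel holder, 44 x 44 x 48 mm; its centre.
- insert_mid (a point): Bystander: steel mould insert, 90 x 140 x 52 mm, heavy; its centre.
- file_mid (a point): Bystander: flat file with an orange handle, 300 mm long along its y, 22 mm high; a point on its axis, 45 mm from the blade's middle.
- bottle_mid (a point): Bystander: green drinking bottle, 68 mm across, 190 mm high; its centre.

How it is judged:
On the way, in this order (a step that is already met when the one before it is completed fails the run):
1. the lid of the lower case is shut, the blue case not yet on it (value of joint lid below 0.06 rad and horizontal distance between top_mid and seat above 0.05 m), for 0.2 s.
2. the blue case sits flat on the shut lid with the lugs in its recesses (value of joint lid below 0.06 rad and z of top_mid in the frame of seat below 0.027 m and horizontal distance between top_mid and seat below 0.022 m), for 0.1 s.
At the end, for the whole second after the job is handed in: The lid is shut (0.04 rad); the blue case, released and upright, lies flat on it (within 2 mm), the same way round (0.06 rad), within 2.5 mm of home in depth and, but for the lid's play, at home lengthways, with the catch sprung up into its base (pressed in less than 1.5 mm) (value of joint lid below 0.04 rad and value of joint catch below 0.0015 m and y of top_mid in the frame of seat between -0.0075 and 0.006 m and x of top_mid in the frame of seat between -0.0025 and 0.0025 m and z of top_mid in the frame of seat between 0.0225 and 0.026 m and angle between the y axis of top_mid and the y axis of seat, either way round below 0.06 rad and angle between top_mid's own z axis and vertical below 0.05 rad and angle between base_case's own z axis and vertical below 0.03 rad and linear speed of top_case below 0.01 m/s and contact force between the fingers and top_case below 0.1 N); the robot touches nothing.
It fails at once if the lower case is shoved more than 30 mm (distance of base_case from where it was at the start of the episode above 0.03 m).
It fails at once if the blue case is tipped more than 35 degrees (angle between top_mid's own z axis and vertical above 0.61 rad).
It fails at once if the blue case is forced onto the lower one with more than 80 N (contact force between top_case and base_case above 80 N).
It fails at once if a bystander is moved more than 25 mm (distance of any of electrode_mid, insert_mid, file_mid, bottle_mid from where it was at the start of the episode above 0.025 m).
It also fails if it takes over 58 s, if anything falls off the work surface, if the arm or the gripper's body presses on something with over 40 N, if the wrist force passes 120 N, or if a joint passes its speed limit or range.

## Working session

There is one attempt and no reset: what is moved stays moved. The work goes in short steps, Python scripts to look and compute and a shell command to move; the robot and the scene stay as the last step left them, time stands still between calls to the robot, and variables do not carry over. Pictures are saved under pics/ and viewed, at most 10 in all, crops included, and the job is handed in when it is done.

```bash
mkdir -p pics; cat > h.py <<'E'
import numpy as np, cv2
from scipy.spatial.transform import Rotation as R
from cell import robot
def cam(n):
    m=robot.camera_model(n); a=np.array(m["attitude"],float)
    Rm=a if a.shape==(3,3) else (R.from_euler('xyz',a).as_matrix() if a.size==3 else R.from_quat(a).as_matrix())
    return np.array(m["camera_matrix"]),np.array(m["dist_coeffs"]),np.array(m["position"]),Rm
def ray(n,px,z):
    K,D,p,Rm=cam(n)
    u=cv2.undistortPoints(np.array(px,float).reshape(-1,1,2),K,D).reshape(-1,2)
    d=np.c_[u,np.ones(len(u))]@Rm.T
    return p+d*((z-p[2])/d[:,2])[:,None]
def proj(n,P):
    K,D,p,Rm=cam(n)
    return cv2.projectPoints(np.array(P,float).reshape(-1,1,3),cv2.Rodrigues(Rm.T)[0],-Rm.T@p,K,D)[0].reshape(-1,2)
def shot(n,f):
    im=robot.read_camera(n); cv2.imwrite('pics/'+f+'_raw.png',im[...,::-1]); return im
E
python3 - <<'E'
from h import *
for n in ("scene","top"):
    im=shot(n,n+'0'); cv2.imwrite(f'pics/{n}0.png',cv2.resize(im[...,::-1],(800,600)))
    print(robot.camera_model(n)); print(cam(n)[3])
print(robot.observe())
E
```

```text
{'camera_matrix': array([[389.11261663,   0.        , 260.37179521],
       [  0.        , 389.11261663, 190.45859858],
       [  0.        ,   0.        ,   1.        ]]), 'dist_coeffs': array([-0.13321197,  0.        ,  0.        ,  0.        ,  0.        ]), 'position': array([1.07827536, 0.06124919, 0.67560981]), 'attitude': array([-2.42219262,  0.0098478 ,  1.50461953])}
[[ 0.0661253   0.75012562 -0.65798101]
 [ 0.99776273 -0.05621668  0.0361831 ]
 [-0.00984764 -0.65890154 -0.75216473]]
{'camera_matrix': array([[399.28195073,   0.        , 254.55584017],
       [  0.        , 399.28195073, 194.99783313],
       [  0.        ,   0.        ,   1.        ]]), 'dist_coeffs': array([-0.07776104,  0.        ,  0.        ,  0.        ,  0.        ]), 'position': array([0.45184476, 0.08401052, 0.89791363]), 'attitude': array([-3.02663565,  0.03712846, -1.54380697])}
[[ 0.02696748 -0.99315283  0.11366709]
 [-0.99894688 -0.02255171  0.0399569 ]
 [-0.03711993 -0.11462493 -0.99271508]]
{'time': 0.1, 'qpos': array([-1.37001453e+00,  3.42619225e-01,  1.52490624e+00, -1.02692223e-05,
        1.27536397e+00, -1.45957128e-01]), 'qvel': array([-1.17043548e-03,  8.32640205e-06, -1.55930668e-03,  2.17776589e-04,
       -1.15762594e-03,  7.09306664e-05]), 'joint_efforts': array([ 2.17385030e-03, -4.32003701e+01, -2.44694906e+01,  7.19736493e-02,
        5.26879902e-02, -5.15536908e-05]), 'tool_pos': array([ 0.17838375, -0.49340889,  0.23413732]), 'tool_rot': array([-3.14030822e+00, -1.78888237e-04,  3.46741810e-01]), 'contact_force': array([-0.64230391, -0.83723598,  0.00965757]), 'torque': array([0.04309042, 0.00218131, 0.02820554]), 'grip_force': 0.0, 'opening': 0.0919232195556252}
```

View pics/scene0.png

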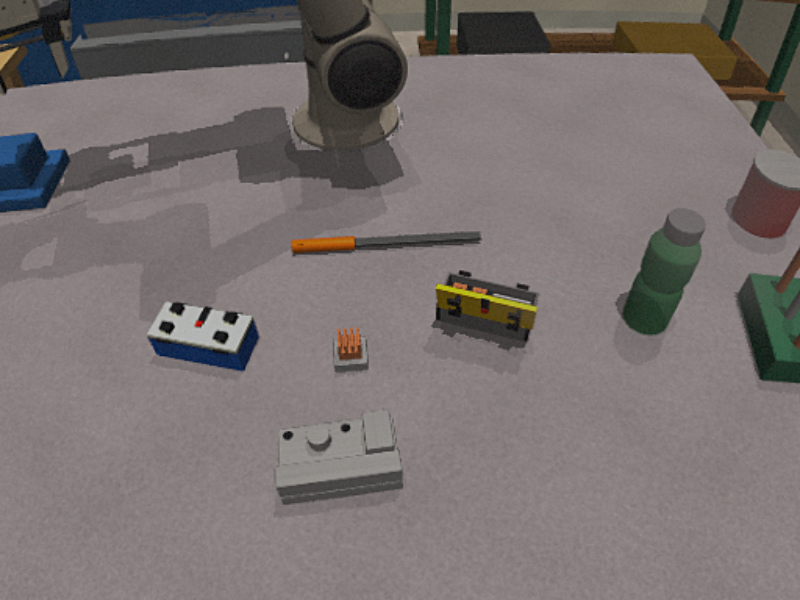

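View pics/top0.png

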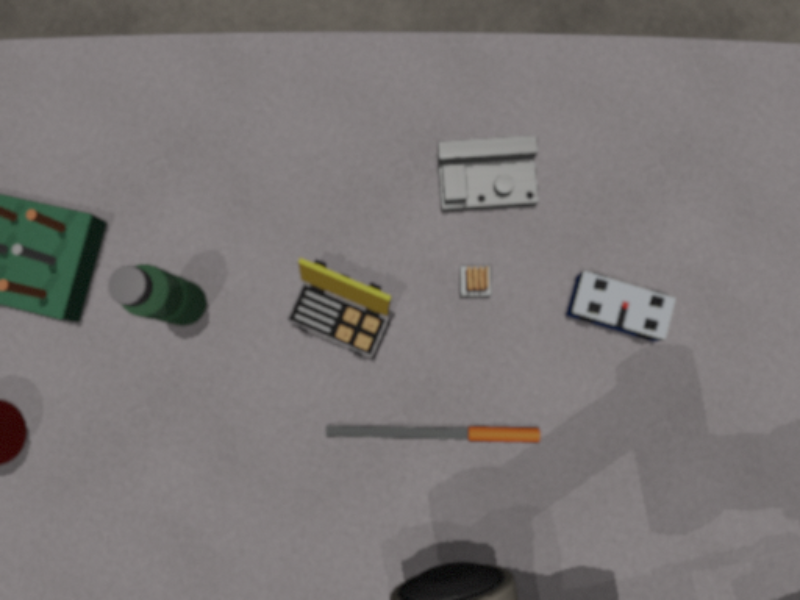

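The scene view shows the open case at (487,305), the blue case at (203,333), the electrode at (350,350), the insert at (340,455), the file at (385,243) and the bottle at (665,270). The top view shows the lower case at (340,310) and the blue case at (622,305). I'll zoom in on both cases to check their orientation and corners.

```bash
python3 - <<'E'
from h import *
t=cv2.imread('pics/top0_raw.png'); s=cv2.imread('pics/scene0_raw.png')
c=lambda im,x,y:cv2.resize(im[y:y+60,x:x+80],(400,300),interpolation=cv2.INTER_CUBIC)
cv2.imwrite('pics/crop0.png',np.vstack([np.hstack([c(t,178,160),c(t,358,165)]),np.hstack([c(s,270,165),c(s,90,185)])]))
# masks
def show(n,im,name,lo,hi,z):
    h=cv2.cvtColor(im,cv2.COLOR_BGR2HSV); m=cv2.inRange(h,lo,hi)
    for k in cv2.findContours(m,cv2.RETR_EXTERNAL,cv2.CHAIN_APPROX_NONE)[0]:
        if cv2.contourArea(k)>60:
            r=cv2.minAreaRect(k); b=cv2.boxPoints(r); print(n,name,np.round(r[0]),np.round(b).tolist(),np.round(ray(n,b,z),3)[:,:2].tolist(),np.round(ray(n,[r[0]],z)[0],4))
for n,im in(("top",t),("scene",s)):
    show(n,im,'white',(80 if n=="top" else 0,0,175),(130 if n=="top" else 179,50,255),.048)
    show(n,im,'blue',(105,120,30),(130,255,255),.0)
    show(n,im,'yellow',(22,140,80),(34,255,255),.09)
E
```

```text
top yellow [220. 183.] [[188.0, 177.0], [193.0, 164.0], [252.0, 189.0], [246.0, 202.0]] [[0.579, 0.255], [0.606, 0.245], [0.557, 0.123], [0.531, 0.133]] [0.568  0.1886 0.09  ]
scene white [127. 208.] [[95.0, 214.0], [98.0, 192.0], [160.0, 202.0], [156.0, 224.0]] [[0.569, -0.26], [0.506, -0.265], [0.546, -0.122], [0.604, -0.124]] [ 0.5575 -0.1909  0.048 ]
scene blue [132. 225.] [[96.0, 217.0], [163.0, 206.0], [168.0, 234.0], [101.0, 245.0]] [[0.539, -0.28], [0.516, -0.129], [0.595, -0.111], [0.616, -0.253]] [ 0.5675 -0.1927  0.    ]
scene blue [ 21. 110.] [[0.0, 135.0], [0.0, 85.0], [43.0, 85.0], [43.0, 135.0]] [[0.217, -0.647], [-0.061, -0.767], [-0.03, -0.593], [0.234, -0.504]] [ 0.1023 -0.6205  0.    ]
scene blue [13. 23.] [[-1.0, 25.0], [26.0, 17.0], [27.0, 21.0], [1.0, 29.0]] [[-0.585, -1.009], [-0.629, -0.893], [-0.579, -0.867], [-0.536, -0.98]] [-0.5812 -0.9366  0.    ]
scene blue [95.  8.] [[1.0, 15.0], [172.0, -44.0], [188.0, 2.0], [17.0, 61.0]] [[-0.708, -1.059], [-1.323, -0.288], [-0.62, -0.146], [-0.22, -0.767]] [-0.633  -0.5645  0.    ]
scene yellow [310. 196.] [[276.0, 196.0], [279.0, 181.0], [343.0, 196.0], [340.0, 210.0]] [[0.582, 0.119], [0.543, 0.13], [0.592, 0.253], [0.628, 0.238]] [0.587  0.1856 0.09  ]
```

View pics/crop0.png

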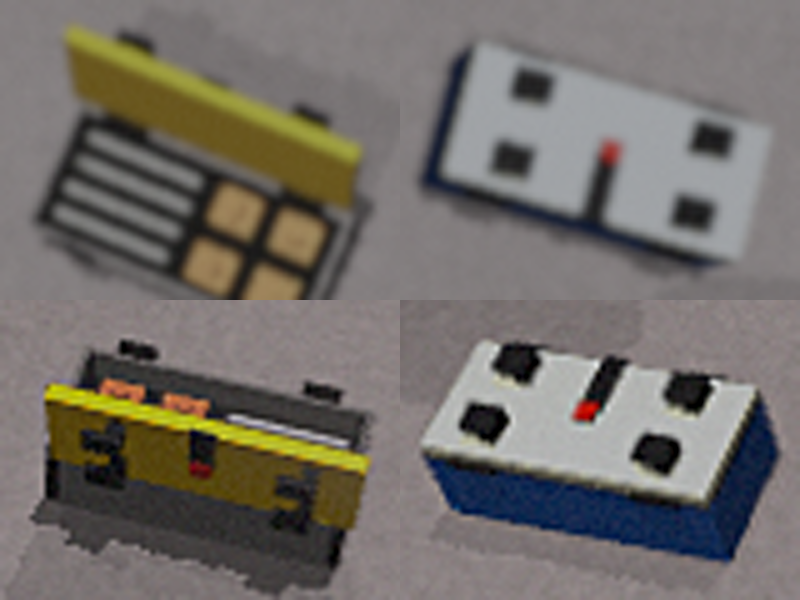

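Crop: the black strip runs from the catch to the free edge, towards the robot, on both lids. So both cases face the same way, with clips on the robot side. The lower case's lid stands near upright. Next I'll compute poses.

```bash
cat >> h.py <<'E'
def lugs(im,box,z,thr=60,n='top',amin=8,amax=80):
    x0,y0,x1,y1=box; g=cv2.resize(im[y0:y1,x0:x1].max(2),None,fx=4,fy=4,interpolation=cv2.INTER_CUBIC)
    m=(g<thr).astype(np.uint8); c,l,st,ce=cv2.connectedComponentsWithStats(m)
    o=[]
    for i in range(1,c):
        if amin*16<st[i,4]<amax*16: o.append(((ce[i]+.5)/4-.5+[x0,y0]).tolist()+[st[i,4]/16])
    o=np.array(o); return np.c_[o,ray(n,o[:,:2],z)[:,:2]]
def red(im,box,z,n='top'):
    x0,y0,x1,y1=box; h=cv2.cvtColor(im[y0:y1,x0:x1],cv2.COLOR_RGB2HSV)
    m=cv2.inRange(h,(0,130,70),(8,255,255))|cv2.inRange(h,(172,130,70),(180,255,255))
    ys,xs=np.nonzero(m); return ray(n,[[xs.mean()+x0,ys.mean()+y0]],z)[0],len(xs)
E
python3 - <<'E'
from h import *
np.set_printoptions(precision=4,suppress=True)
t=cv2.imread('pics/top0_raw.png')[...,::-1]
print(lugs(t,(364,172,434,220),.0575)); print(red(t,(364,172,434,220),.051))
o=lambda *p:np.array(p)/5.+[178,160]
# base: rim front-left, back-right; lid free edge ends (outer/top), lid plane
print('rim z=.04',ray('top',o((38,222),(82,112),(370,200)),.04))
print('free edge inner z=.095',ray('top',o((72,45),(355,160)),.095))
s=lambda *p:np.array(p)*.64
print('bottle base',ray('scene',s((648,328)),0)); print('electrode',ray('scene',s((350,365)),0))
print('lid free edge scene z=.1',ray('scene',[[270+45/5,165+87/5],[270+368/5,165+162/5]],.1))
E
```

```text
[[383.8851 181.7408  24.6875   0.5826  -0.1558]
 [419.7985 192.4827  27.5625   0.5614  -0.2322]
 [379.9341 196.4707  25.625    0.551   -0.147 ]
 [416.0356 207.3026  27.625    0.5297  -0.2235]]
(array([ 0.5552, -0.1906,  0.051 ]), 7)
rim z=.04 [[0.5261 0.2682 0.04  ]
 [0.5748 0.251  0.04  ]
 [0.5391 0.1238 0.04  ]]
free edge inner z=.095 [[0.5947 0.2457 0.095 ]
 [0.5496 0.1278 0.095 ]]
bottle base [[0.5712 0.436  0.    ]]
electrode [[0.6024 0.0091 0.    ]]
lid free edge scene z=.1 [[0.5561 0.1276 0.1   ]
 [0.6047 0.249  0.1   ]]
```

```bash
cat > to.py <<'E'
import sys; from h import *
np.set_printoptions(precision=4,suppress=True)
o=robot.observe(); M=R.from_euler('xyz',o['tool_rot']).as_matrix()
print('t',o['time'],'pos',o['tool_pos'],'yaw',o['tool_rot'][2],'F',o['contact_force'],'open',o['opening'])
if len(sys.argv)>4:
    a=list(map(float,sys.argv[1:])); print('shift',M.T@(np.array(a[:3])-o['tool_pos']),'turn',o['tool_rot'][2]-a[3])
E
python3 -m jog '[[[-1,0.16,-0.12,0,-0.6],[-1,0.16,-0.12,0,-0.6],[-1,0.16,-0.12,0,-0.6],[-1,0.16,-0.12,0,-0.6],[-1,0.16,-0.12,0,-0.6]]]' 20
python3 to.py 0.6045 0.156 0.2 1.2
```

```text
time: 0.52
tool_pos: [0.2888, -0.3239, 0.2344]
tool_rot: [-3.141, -0.001, 0.953]
contact_force: [0.8, -0.7, -0.4]
opening: 0.0632
grip_force: 0.0
t 0.5167 pos [ 0.2888 -0.3239  0.2344] yaw 0.9531463623317997 F [ 0.7813 -0.6696 -0.3741] open 0.0632430683158012
shift [ 0.574  -0.0205  0.035 ] turn -0.24685363766820023
```

```bash

python3 -m jog '[[[-1,0.2,-0.007,0,-0.247],[-1,0.2,-0.007,0,-0.247],[-1,0.2,-0.007,0,-0.247],[-1,0.2,-0.007,0,-0.247],[-1,0.2,-0.007,0,-0.247]]]' >/dev/null
python3 to.py 0.6045 0.156 0.2 1.2
```

```text
t 0.9333 pos [ 0.4001 -0.1575  0.2346] yaw 1.1945216408764523 F [0.1583 0.1223 0.4147] open 0.029523484741617576
shift [0.3667 0.0749 0.0348] turn -0.00547835912354766
```

```bash

python3 -m jog '[[[-1,0.18,0.037,0.02,-0.006],[-1,0.18,0.037,0.02,-0.006],[-1,0.18,0.037,0.02,-0.006],[-1,0.18,0.037,0.02,-0.006],[-1,0.18,0.037,0.02,-0.006]]]' >/dev/null
python3 -m jog '[[[-1,0.187,0.038,0.015,0],[-1,0.187,0.038,0.015,0],[-1,0.187,0.038,0.015,0],[-1,0.187,0.038,0.015,0],[-1,0.187,0.038,0.015,0]]]' >/dev/null
python3 -m jog '[[[-1,0,0,0.03,0],[-1,0,0,0.06,0],[-1,0,0,0.06,0]]]' >/dev/null
python3 to.py 0.6045 0.156 0.09 1.2
python3 - <<'E'
from h import *
a=shot('scene','s1');b=shot('top','t1')
cv2.imwrite('pics/v1.png',np.hstack([cv2.resize(a[120:260,240:380],(400,400)),cv2.resize(b[110:250,150:290],(400,400))])[...,::-1])
E
```

```text
t 2.0167 pos [0.5995 0.1543 0.133 ] yaw 1.2009117034046324 F [-1.7964  1.3468 -0.7781] open 0.0002512002253142085
shift [0.0037 0.0044 0.043 ] turn 0.0009117034046324246
```

View pics/v1.png

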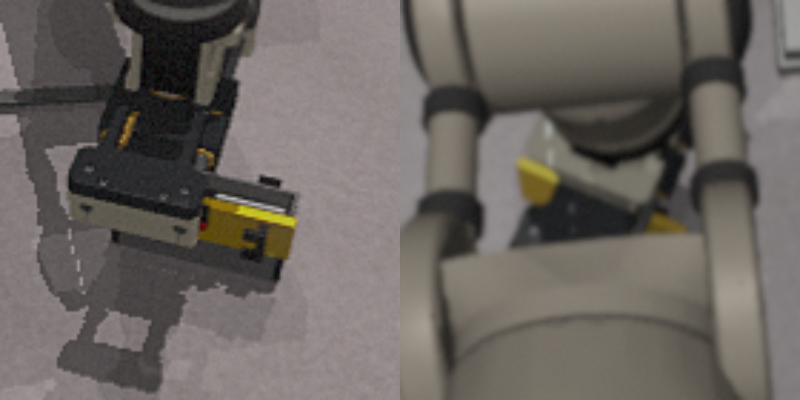

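The scene view shows the gripper behind the lid, with its body covering the lid's left half. The yellow free edge is visible at (265,215). I'll lower and push.

```bash

python3 -m jog '[[[-1,0,0,0.037,0],[-1,0,0,0.037,0],[-1,0,0,0.037,0],[-1,0,-0.01,0.037,0],[-1,0,-0.02,0.036,0]]]'
python3 -m jog '[[[-1,0,-0.006,-0.001,0],[-1,0,-0.012,-0.002,0],[-1,0,-0.017,-0.002,0],[-1,0,-0.022,-0.001,0],[-1,0,-0.027,0,0]]]'
python3 to.py
```

```text
time: 2.53
tool_pos: [0.5858, 0.1612, 0.1064]
tool_rot: [3.138, -0.002, 1.199]
contact_force: [0.6, 0.3, 0.3]
opening: 0.0008
grip_force: 0.0
time: 2.95
tool_pos: [0.5612, 0.1711, 0.1056]
tool_rot: [3.136, -0.002, 1.2]
contact_force: [4.3, -3.7, 14.5]
opening: 0.0002
grip_force: 7.3
t 2.95 pos [0.5612 0.1711 0.1056] yaw 1.2000981596090767 F [ 4.2828 -3.6679 14.4869] open 0.00020792301911361493
```

```bash

python3 - <<'E'
from h import *
a=shot('scene','s2');b=shot('top','t2')
cv2.imwrite('pics/v2.png',np.hstack([cv2.resize(a[120:260,240:380],(400,400)),cv2.resize(b[110:250,150:290],(400,400))])[...,::-1])
E
python3 to.py
```

```text
t 3.05 pos [0.5611 0.1714 0.106 ] yaw 1.2001918369698608 F [ 0.8594 -1.1362  9.5915] open 0.0003319445445296378
```

View pics/v2.png

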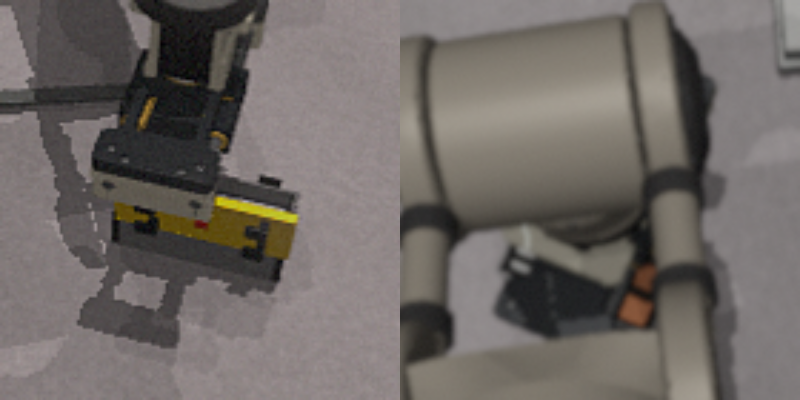

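The lid still stands in the scene view, with its free edge at (255,215), and the fingertips rest on top of that edge. I'll lift, go back and come in lower.

```bash

python3 -m jog '[[[-1,0,0,-0.02,0],[-1,0,0.035,-0.02,0],[-1,0,0.055,-0.02,0],[-1,0,0.055,0,0],[-1,0,0.055,0.02,0]]]' >/dev/null
python3 -m jog '[[[-1,0,0,0,0],[-1,0,0,0,0]]]' 
python3 to.py .578 .165 .086 1.2
```

```text
time: 3.63
tool_pos: [0.6097, 0.1511, 0.0827]
tool_rot: [-3.139, 0.001, 1.2]
contact_force: [-0.1, -0.7, 0.4]
opening: 0.0003
grip_force: 0.0
t 3.6333 pos [0.6097 0.1511 0.0827] yaw 1.1997202833197504 F [-0.1199 -0.7413  0.3951] open 0.0003151146695571788
shift [ 0.0014 -0.0346 -0.0032] turn -0.0002797166802495088
```

```bash

python3 -m jog '[[[-1,0,-0.01,-0.005,0],[-1,0,-0.02,-0.005,0],[-1,0,-0.027,-0.005,0],[-1,0,-0.034,-0.006,0],[-1,0,-0.04,-0.008,0]]]' 
python3 -m jog '[[[-1,0,-0.004,-0.001,0],[-1,0,-0.008,-0.001,0]]]'
```

```text
time: 4.05
tool_pos: [0.5737, 0.1664, 0.0933]
tool_rot: [3.139, -0.002, 1.2]
contact_force: [0.9, 1.5, 0.6]
opening: 0.0004
grip_force: 1.0
time: 4.22
tool_pos: [0.5659, 0.169, 0.0936]
tool_rot: [3.14, -0.001, 1.2]
contact_force: [2.2, 0.9, 2.6]
opening: 0.0004
grip_force: 1.3
```

```bash

python3 -m jog '[[[-1,0,-0.006,0.001,0],[-1,0,-0.012,0.003,0],[-1,0,-0.016,0.005,0],[-1,0,-0.02,0.008,0],[-1,0,-0.024,0.011,0]]]' 
python3 -m jog '[[[-1,0,-0.003,0.003,0],[-1,0,-0.006,0.007,0],[-1,0,-0.008,0.01,0],[-1,0,-0.01,0.014,0],[-1,0,-0.012,0.018,0]]]'
python3 -m jog '[[[-1,0,-0.001,0.003,0],[-1,0,-0.002,0.005,0],[-1,0,-0.002,0.005,0]]]'
```

```text
time: 4.63
tool_pos: [0.5429, 0.1775, 0.0812]
tool_rot: [-3.141, 0.0, 1.2]
contact_force: [-0.2, 1.1, 1.9]
opening: 0.0005
grip_force: 1.4
time: 5.05
tool_pos: [0.5318, 0.1818, 0.0634]
tool_rot: [-3.141, 0.0, 1.2]
contact_force: [-1.7, 1.6, 4.5]
opening: 0.0007
grip_force: 2.5
time: 5.3
tool_pos: [0.5297, 0.1824, 0.0578]
tool_rot: [-3.14, 0.001, 1.2]
contact_force: [-0.5, 0.6, -1.4]
opening: 0.0005
grip_force: 0.4
```

```bash

python3 -m jog '[[[-1,0,0,0.002,0],[-1,0,0,0.004,0],[-1,0,0,0.004,0]]]'
python3 -m jog '[[[-1,0,0,-0.03,0],[-1,0,0,-0.07,0],[-1,-0.04,0,-0.1,0],[-1,-0.08,0,-0.1,0],[-1,-0.12,0,-0.1,0]]]'
python3 to.py .5562 -.1896 .15 1.30
```

```text
time: 5.55
tool_pos: [0.5306, 0.1827, 0.0561]
tool_rot: [3.141, -0.001, 1.2]
contact_force: [-5.3, 2.5, 14.3]
opening: 0.0004
grip_force: 6.9
time: 5.97
tool_pos: [0.4892, 0.0729, 0.1566]
tool_rot: [3.136, -0.001, 1.202]
contact_force: [1.2, -0.2, -1.1]
opening: 0.0004
grip_force: 0.0
t 5.9667 pos [0.4892 0.0729 0.1566] yaw 1.2020718232540357 F [ 1.1949 -0.1922 -1.1189] open 0.0004160623971133008
shift [-0.2208  0.1571  0.0072] turn -0.09792817674596432
```

```bash

python3 -m jog '[[[1,-0.12,0.085,0,-0.07],[1,-0.12,0.085,0,-0.07],[1,-0.12,0.085,0,-0.07],[1,-0.12,0.085,0,-0.07]]]' >/dev/null
python3 -m jog '[[[1,-0.1,0.07,0,0],[1,-0.1,0.07,0,0],[1,-0.1,0.07,0,0],[1,-0.1,0.07,0,0],[1,-0.1,0.07,0,0]]]' >/dev/null
python3 to.py .5562 -.1896 .15 1.30
python3 - <<'E'
from h import *
np.set_printoptions(precision=4,suppress=True)
t=shot('top','t3');s=shot('scene','s3')
b=(165,150,275,245)
cv2.imwrite('pics/v3.png',cv2.resize(t[150:245,165:275],(770,665))[:600,...,::-1])
print(lugs(t,b,.0575)); print(red(t,b,.051))
E
```

```text
t 6.7167 pos [ 0.5611 -0.1874  0.1538] yaw 1.2661886421305375 F [-0.1189 -0.0387 -0.2565] open 0.05579318906409262
shift [-0.0036 -0.004   0.0038] turn -0.033811357869462544
[[200.1395 188.8769  16.125    0.5586   0.2346]
 [193.9294 202.9654  16.9375   0.528    0.2466]
 [234.2233 203.53    14.3125   0.5289   0.1605]
 [210.6585 211.7481  20.0625   0.5102   0.21  ]
 [228.101  217.726   15.       0.4985   0.1725]]
(array([0.5269, 0.2044, 0.051 ]), 8)
```

View pics/v3.png

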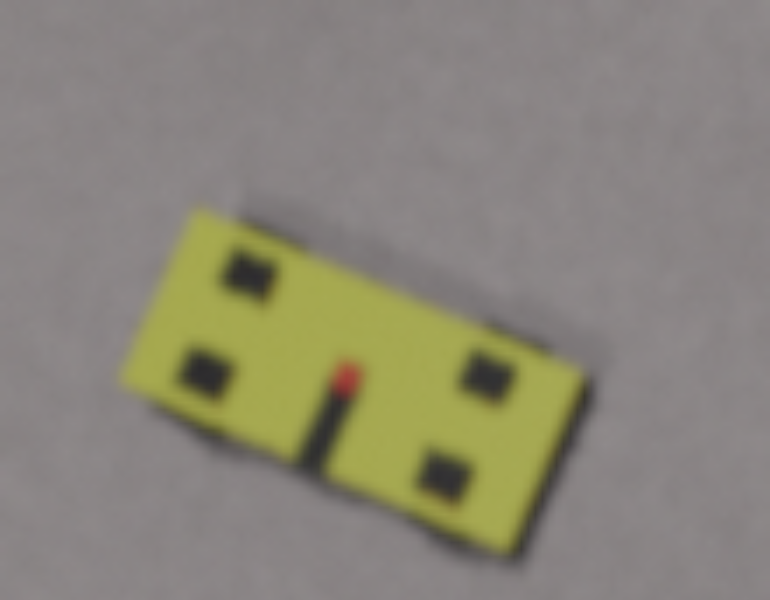

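The lid is shut flat, with lugs at crop pixels (250,273), (205,375), (488,377) and (443,476) and the red catch at (347,380). Now the blue case grasp.

```bash

python3 -m jog '[[[1,-0.004,-0.004,0,-0.034],[1,-0.004,-0.004,0,-0.034],[1,-0.004,-0.004,0,-0.034],[1,-0.004,-0.004,0,-0.034],[1,-0.004,-0.004,0.03,-0.034]]]' 45 >/dev/null
python3 to.py .5562 -.1896 .022 1.30
```

```text
t 7.2333 pos [ 0.5598 -0.1884  0.1299] yaw 1.3041849145160531 F [ 1.184  -0.0293 -0.1074] open 0.09114313682915501
shift [-0.0018 -0.0044  0.1079] turn 0.004184914516053073
```

```bash

python3 -m jog '[[[1,-0.002,-0.004,0.03,0.004],[1,-0.002,-0.004,0.06,0.004],[1,-0.002,-0.004,0.08,0.004],[1,-0.002,-0.004,0.08,0.004]]]' >/dev/null
python3 to.py .5562 -.1896 .022 1.30
```

```text
t 7.5667 pos [ 0.5493 -0.1867  0.0405] yaw 1.2998259373750862 F [-0.4263 -0.381   0.2624] open 0.09166892057449608
shift [-0.0009  0.0075  0.0185] turn -0.00017406262491381774
```

```bash

python3 -m jog '[[[1,0,0,0,0],[1,0,0,0,0],[1,0,0,0,0]]]' >/dev/null
python3 to.py .5562 -.1896 .022 1.30
```

```text
t 7.8167 pos [ 0.5531 -0.1889  0.0466] yaw 1.2999389042878775 F [-0.4539 -0.31    0.0599] open 0.09212019197238369
shift [0.0002 0.0031 0.0246] turn -6.109571212253861e-05
```

```bash

python3 -m jog '[[[1,0,0.003,0.012,0],[1,0,0.003,0.024,0],[1,0,0.003,0.024,0],[1,0,0.003,0.024,0]]]' >/dev/null
python3 to.py .5562 -.1896 .022 1.30
python3 -m jog '[[[-0.5,0,0,0,0],[-0.5,0,0,0,0],[-0.5,0,0,0,0],[-0.5,0,0,0,0],[-0.5,0,0,0,0]]]' 45
python3 -m jog '[[[-0.5,0,0,0,0],[-0.5,0,0,0,0],[-0.5,0,0,0,0]]]'
```

```text
t 8.15 pos [ 0.554  -0.189   0.0195] yaw 1.2997492785324263 F [-0.0238 -0.4977 -0.2438] open 0.09179038534963536
shift [ 0.      0.0023 -0.0025] turn -0.0002507214675737668
time: 8.57
tool_pos: [0.5553, -0.1896, 0.021]
tool_rot: [3.14, 0.0, 1.3]
contact_force: [2.9, -0.9, -1.1]
opening: 0.0633
grip_force: 1.3
time: 8.82
tool_pos: [0.5555, -0.1897, 0.0211]
tool_rot: [3.14, 0.0, 1.3]
contact_force: [3.4, -1.5, -0.2]
opening: 0.0599
grip_force: 45.0
```

```bash

python3 -m jog '[[[-0.5,0,0,-0.02,0],[-0.5,0,0,-0.05,0],[-0.5,0,0,-0.08,0],[-0.5,0,0,-0.1,0],[-0.5,0,0,-0.1,0]]]'
python3 to.py .5246 .1938 .121 1.191
```

```text
time: 9.23
tool_pos: [0.5561, -0.19, 0.1243]
tool_rot: [3.136, 0.001, 1.3]
contact_force: [1.8, -0.5, -4.5]
opening: 0.0596
grip_force: 45.0
t 9.2333 pos [ 0.5561 -0.19    0.1243] yaw 1.2998986229645735 F [ 1.7778 -0.4697 -4.5055] open 0.0596148124018919
shift [ 0.3614 -0.1331  0.0022] turn 0.10889862296457342
```

```bash

python3 -m jog '[[[-0.5,0.025,-0.009,0,0.02],[-0.5,0.06,-0.022,0,0.05],[-0.5,0.095,-0.035,0,0.08],[-0.5,0.13,-0.048,0,0.109],[-0.5,0.165,-0.061,0,0.109]]]' >/dev/null
python3 -m jog '[[[-0.5,0.035,-0.009,0,0],[-0.5,0.07,-0.018,0,0],[-0.5,0.1,-0.025,0,0],[-0.5,0.125,-0.032,0,0],[-0.5,0.145,-0.037,0,0]]]' >/dev/null
python3 -m jog '[[[-0.5,0.01,-0.003,0,0],[-0.5,0.02,-0.005,0,0],[-0.5,0.02,-0.005,0,0],[-0.5,0.02,-0.005,0,0]]]' >/dev/null
python3 to.py .5246 .1938 .121 1.191
```

```text
t 10.4 pos [0.5618 0.1542 0.1197] yaw 1.191070120023769 F [ 0.1236  0.0192 -5.1168] open 0.059679572343845834
shift [ 0.023  -0.0493 -0.0013] turn 7.012002376893811e-05
```

```bash

python3 -m jog '[[[-0.5,0.008,-0.016,0,0],[-0.5,0.016,-0.033,0,0],[-0.5,0.023,-0.047,0,0],[-0.5,0.023,-0.049,0,0],[-0.5,0.023,-0.049,0,0]]]' >/dev/null
python3 -m jog '[[[-0.5,0,0,0.02,0],[-0.5,0,0,0.03,0],[-0.5,0,0,0.03,0],[-0.5,0,0,0.03,0],[-0.5,0,0,0.03,0]]]' >/dev/null
python3 to.py .5246 .1938 .069 1.191
python3 - <<'E'
from h import *
t=shot('top','t4');s=shot('scene','s4')
cv2.imwrite('pics/v4.png',np.hstack([cv2.resize(s[130:250,250:370],(400,400)),cv2.resize(t[130:250,150:270],(400,400))])[...,::-1])
E
```

```text
t 11.2333 pos [0.5259 0.194  0.091 ] yaw 1.1902237250270624 F [ 0.1435 -0.7091 -5.7201] open 0.060230827318000724
shift [-0.0007 -0.0012  0.022 ] turn -0.0007762749729376406
```

View pics/v4.png

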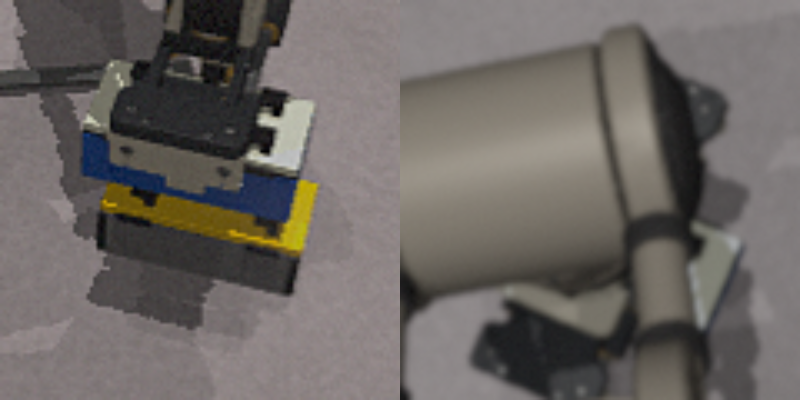

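The scene view shows the blue case, level, above the yellow lid and offset about 10 mm to -y. I'll lower it with small steps.

```bash

python3 -m jog '[[[-0.5,-0.0005,-0.0017,0.004,0],[-0.5,-0.0005,-0.0017,0.008,0],[-0.5,-0.0005,-0.0017,0.008,0],[-0.5,-0.0005,-0.0017,0.008,0]]]' 
python3 to.py .524 .1938 .075 1.191
python3 -m jog '[[[-0.5,0,0,0.003,0],[-0.5,0,0,0.006,0],[-0.5,0,0,0.008,0],[-0.5,0,0,0.008,0]]]' 
python3 to.py .524 .1938 .069 1.191
```

```text
time: 11.67
tool_pos: [0.5233, 0.1944, 0.0824]
tool_rot: [-3.141, 0.001, 1.191]
contact_force: [-0.3, -0.2, -4.6]
opening: 0.0601
grip_force: 45.0
t 11.6667 pos [0.5233 0.1944 0.0824] yaw 1.1909083602179122 F [-0.3477 -0.1646 -4.5703] open 0.06013052944148803
shift [-0.0003  0.0009  0.0074] turn -9.163978208781565e-05
time: 12.0
tool_pos: [0.5245, 0.1957, 0.0781]
tool_rot: [3.139, -0.003, 1.191]
contact_force: [-7.2, 2.9, 20.3]
opening: 0.0597
grip_force: 45.0
t 12.0 pos [0.5245 0.1957 0.0781] yaw 1.1910405511374433 F [-7.2467  2.9186 20.2722] open 0.05974067500245981
shift [-0.002   0.0002  0.0091] turn 4.055113744327876e-05
```

It's riding on the caps: z is 9 mm high with 20 N. I'll lift off and see where it settles.

```bash

python3 -m jog '[[[-0.5,0,0,-0.008,0],[-0.5,0,0,-0.012,0],[-0.5,0,0,-0.012,0],[-0.5,0,0,-0.012,0],[-0.5,0,0,-0.012,0]]]'  >/dev/null
python3 - <<'E'
from h import *
t=shot('top','t5');s=shot('scene','s5')
cv2.imwrite('pics/v5.png',cv2.resize(s[165:225,270:350],(800,600),interpolation=cv2.INTER_CUBIC)[...,::-1])
E
python3 to.py .5245 .1951 .075 1.191
```

```text
t 12.5167 pos [0.5233 0.1943 0.086 ] yaw 1.1906437968947046 F [-0.7094  0.4081 -4.5509] open 0.059679405302474835
shift [0.0012 0.0008 0.0109] turn -0.0003562031052954939
```

View pics/v5.png

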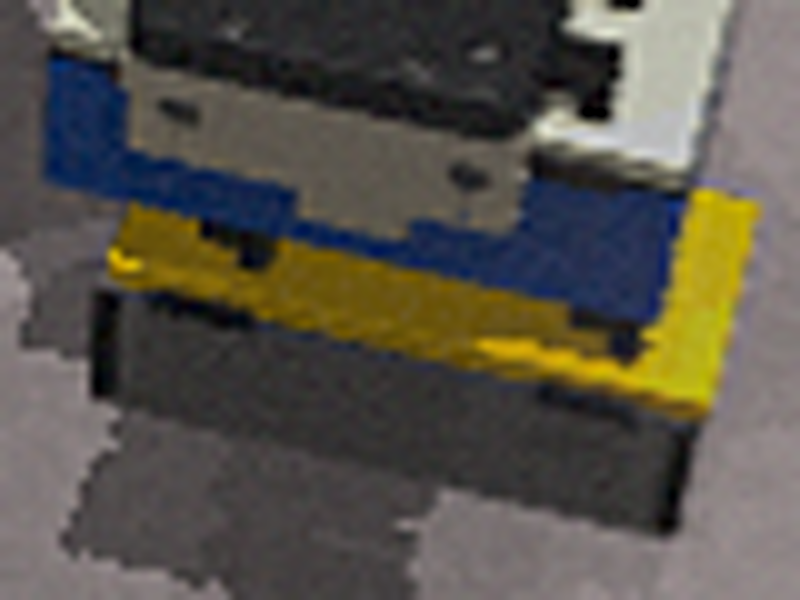

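The scene crop shows the blue case's lower edge running from (48,182) to (665,320), and the lid's rear edge from (112,262) to (712,410). The lid's +y side reaches up to (762,205). I'll compare the two numerically, re-measuring each lid end by its edge line.

```bash
python3 - <<'E'
from h import *
np.set_printoptions(precision=2,suppress=True)
o=lambda *p:(np.array(p)-5)/10.+[270,165]+.0
psi=-.380; X=np.array([np.cos(psi),np.sin(psi)]);Y=np.array([-X[1],X[0]]); c=np.array([.5285,.20355])
def rel(P): d=P[:,:2]-c; return np.c_[d@X,d@Y]*1000
zb=robot.observe()['tool_pos'][2]-.0211
print('blue bottom corners (+x,-y),(+x,+y)',rel(ray('scene',o((46,182),(662,322)),zb)))
print('lid bottom corners z40 (+x,-y),(+x,+y)',rel(ray('scene',o((112,278),(708,413)),.040)))
print('lid right edge top: (-x),(+x) z48',rel(ray('scene',o((762,205),(718,385)),.048)))
print('lug lower ends',rel(ray('scene',o((268,262),(640,355)),.0555)))
print('TCP',rel(robot.observe()['tool_pos'][None]))
E
```

```text
blue bottom corners (+x,-y),(+x,+y) [[ 26.68 -78.07]
 [ 25.86  54.4 ]]
lid bottom corners z40 (+x,-y),(+x,+y) [[ 27.47 -62.51]
 [ 25.91  67.73]]
lid right edge top: (-x),(+x) z48 [[-28.63  68.65]
 [ 24.58  68.44]]
lug lower ends [[ 26.29 -28.96]
 [ 27.91  51.43]]
TCP [[ -1.41 -10.53]]
```

```bash
python3 - <<'E'
from h import *
np.set_printoptions(precision=2,suppress=True)
psi=-.380; X=np.array([np.cos(psi),np.sin(psi)]);Y=np.array([-X[1],X[0]]); c=np.array([.5285,.20355])
def rel(P): d=P[:,:2]-c; return np.c_[d@X,d@Y]*1000
for f in('s3','s4','s5'):
    im=cv2.imread(f'pics/{f}_raw.png')[...,::-1]; g=cv2.resize(im[165:225,270:360],None,fx=8,fy=8,interpolation=cv2.INTER_CUBIC)
    h=cv2.cvtColor(g,cv2.COLOR_RGB2HSV); m=cv2.inRange(h,(20,150,70),(36,255,255))
    r=[]
    for y in range(0,480,4):
        xs=np.nonzero(m[y])[0]
        if len(xs): r.append((xs.max(),y))
    P=(np.array(r)+.5)/8-.5+[270,165]; q=rel(ray('scene',P,.048)); k=(q[:,0]>-22)&(q[:,0]<18)&(q[:,1]>50)
    print(f,'lid +y edge',np.median(q[k,1]),k.sum())
s=cv2.imread('pics/s3_raw.png')[...,::-1]
L=lugs(s,(270,165,360,225),.0575,n='scene',amin=5,thr=70); print(np.c_[L[:,:3],rel(L[:,3:])])
R_=red(s,(270,165,360,225),.0505,'scene'); print(rel(R_[0][None]))
s0=cv2.imread('pics/scene0_raw.png')[...,::-1]
L=lugs(s0,(90,185,170,240),.0575,n='scene',amin=5,thr=70); print(L); print(red(s0,(90,185,170,240),.0505,'scene'))
E
```

```text
s3 lid +y edge 66.79447882523365 27
s4 lid +y edge 66.81201002238511 27
s5 lid +y edge 67.9413463939569 28
[[297.14 176.17  41.75 -13.39 -37.44]
 [314.72 180.82  32.38 -11.45   2.3 ]
 [332.94 184.31  39.19 -13.32  42.  ]
 [293.22 187.12  44.    20.2  -37.43]
 [329.84 195.56  40.88  20.    41.83]]
[[0.2  1.32]]
[[113.23 196.75  53.19   0.53  -0.22]
 [130.61 200.52  40.69   0.55  -0.18]
 [147.34 202.71  54.06   0.55  -0.15]
 [106.45 208.91  51.5    0.56  -0.23]
 [141.02 215.12  53.     0.59  -0.16]]
(array([ 0.56, -0.19,  0.05]), 17)
```

The lid was dragged 1.1 mm to +y on contact. The combined estimate says the blue case needs about 3.5 mm more to +y.

```bash

python3 -m jog '[[[-0.5,0.0035,0.0005,0,0],[-0.5,0.0035,0.0005,0.003,0],[-0.5,0.0035,0.0005,0.005,0],[-0.5,0.0035,0.0005,0.005,0],[-0.5,0.0035,0.0005,0.005,0]]]'  
python3 -m jog '[[[-0.5,0,0,0.002,0],[-0.5,0,0,0.004,0],[-0.5,0,0,0.005,0],[-0.5,0,0,0.005,0]]]' 
python3 to.py .5245 .1951 .075 1.191
```

```text
time: 12.93
tool_pos: [0.5251, 0.1975, 0.0813]
tool_rot: [-3.141, 0.001, 1.191]
contact_force: [0.1, -0.2, -5.2]
opening: 0.0597
grip_force: 45.0
time: 13.27
tool_pos: [0.5259, 0.1975, 0.0768]
tool_rot: [3.14, -0.001, 1.191]
contact_force: [2.0, -0.5, -3.3]
opening: 0.0597
grip_force: 45.0
t 13.2667 pos [0.5259 0.1975 0.0768] yaw 1.190885032558792 F [ 1.9701 -0.523  -3.3275] open 0.05968378194167475
shift [-0.0028 -0.0004  0.0017] turn -0.00011496744120798041
```

```bash

python3 -m jog '[[[-0.5,0,0,0.002,0],[-0.5,0,0,0.003,0],[-0.5,0,0,0.003,0],[-0.5,0,0,0.003,0]]]' 
python3 -m jog '[[[-0.5,0,0,0.002,0],[-0.5,0,0,0.003,0],[-0.5,0,0,0.003,0],[-0.5,0,0,0.003,0]]]' 
```

```text
time: 13.6
tool_pos: [0.5259, 0.1974, 0.0735]
tool_rot: [3.14, -0.0, 1.191]
contact_force: [5.0, -0.9, -6.6]
opening: 0.06
grip_force: 45.0
time: 13.93
tool_pos: [0.5259, 0.1975, 0.0709]
tool_rot: [3.14, -0.0, 1.191]
contact_force: [4.5, -1.3, -4.7]
opening: 0.0599
grip_force: 45.0
```

The lugs are in the recesses. I'll ease off the side force and finish seating.

```bash

python3 -m jog '[[[-0.5,0,0.0007,0.001,0],[-0.5,0,0.0007,0.002,0],[-0.5,0,0.0007,0.003,0],[-0.5,0,0.0007,0.003,0]]]' 
```

```text
time: 14.27
tool_pos: [0.5261, 0.1977, 0.0689]
tool_rot: [3.141, -0.001, 1.191]
contact_force: [0.4, 0.3, 8.6]
opening: 0.0601
grip_force: 45.0
```

```bash

python3 -m jog '[[[-0.5,0.001,0,-0.001,0],[-0.5,0.002,0,-0.001,0],[-0.5,0.004,0,-0.001,0],[-0.5,0.005,0,-0.001,0]]]'
python3 -m jog '[[[-0.5,0.001,0,0,0],[-0.5,0.002,0,0,0],[-0.5,0.003,0,0,0],[-0.5,0.004,0,0,0]]]' 
```

```text
time: 14.6
tool_pos: [0.5273, 0.2007, 0.0689]
tool_rot: [-3.141, 0.003, 1.191]
contact_force: [-2.1, -11.3, 7.4]
opening: 0.0598
grip_force: 45.0
time: 14.93
tool_pos: [0.5286, 0.2041, 0.0689]
tool_rot: [-3.141, 0.003, 1.191]
contact_force: [-2.3, -10.0, 6.7]
opening: 0.0598
grip_force: 45.0
```

```bash

python3 -m jog '[[[-0.5,0,0,-0.001,0],[-0.5,0.001,0,-0.001,0],[-0.5,0.002,0,-0.001,0],[-0.5,0.003,0,-0.001,0]]]'
python3 -m jog '[[[-0.5,0.001,0,0,0],[-0.5,0.002,0,0,0],[-0.5,0.003,0,0,0],[-0.5,0.003,0,0,0]]]' 
python3 - <<'E'
from h import *
np.set_printoptions(precision=2,suppress=True)
s=shot('scene','s6');cv2.imwrite('pics/v6.png',cv2.resize(s[165:225,270:350],(800,600),interpolation=cv2.INTER_CUBIC)[...,::-1])
E
```

```text
time: 15.27
tool_pos: [0.5299, 0.2073, 0.0691]
tool_rot: [-3.141, 0.003, 1.191]
contact_force: [2.7, -5.6, -2.0]
opening: 0.06
grip_force: 45.0
time: 15.6
tool_pos: [0.5308, 0.2096, 0.069]
tool_rot: [-3.14, 0.004, 1.191]
contact_force: [-0.2, -9.8, 0.3]
opening: 0.06
grip_force: 45.0
```

View pics/v6.png

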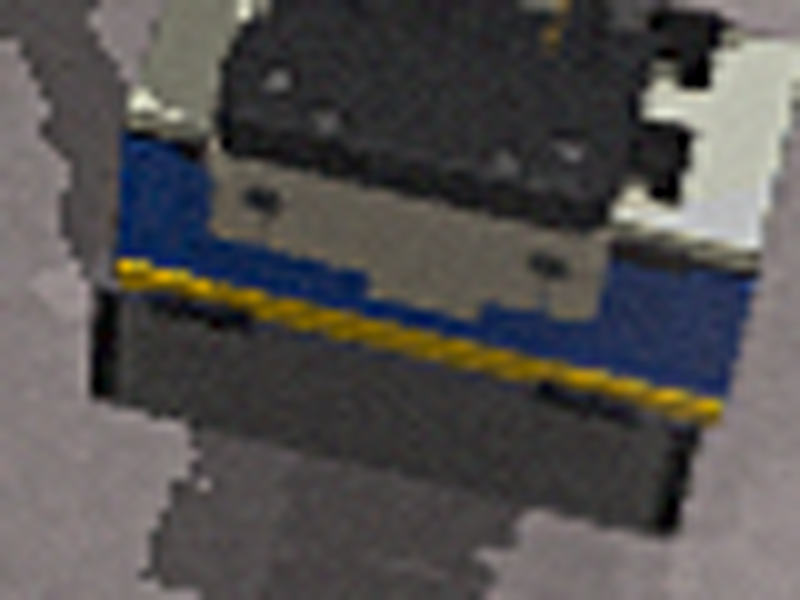

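The blue case lies flat and flush with the lid ends: left (118,265), right (722,410). The grey base hasn't moved. I'll push on to make sure it has hit the stop.

```bash

python3 -m jog '[[[-0.5,0.001,0,0,0],[-0.5,0.002,0,0,0],[-0.5,0.002,0,0,0],[-0.5,0.002,0,0,0]]]'
python3 -m jog '[[[-0.5,0.001,0,0,0],[-0.5,0.002,0,0,0],[-0.5,0.002,0,0,0],[-0.5,0.002,0,0,0]]]'
```

```text
time: 15.98
tool_pos: [0.5309, 0.2097, 0.069]
tool_rot: [-3.139, 0.007, 1.191]
contact_force: [-2.0, -16.5, 2.9]
opening: 0.0599
grip_force: 45.0
time: 16.32
tool_pos: [0.5309, 0.2099, 0.0691]
tool_rot: [-3.139, 0.01, 1.191]
contact_force: [-5.4, -25.0, 6.6]
opening: 0.0595
grip_force: 45.0
```

It has reached the hard stop: 25 N with no motion. I'll relax, open and lift.

```bash

python3 -m jog '[[[-0.5,-0.002,0,0,0],[-0.5,-0.004,0,0,0],[-0.5,-0.004,0,0,0],[-0.5,-0.004,0,0,0]]]'
python3 -m jog '[[[1,0,0,0,0],[1,0,0,0,0],[1,0,0,0,0],[1,0,0,0,0],[1,0,0,0,0]]]' >/dev/null
python3 -m jog '[[[1,0,0,0,0],[1,0,0,0,0],[1,0,0,0,0],[1,0,0,0,0],[1,0,0,0,0]]]'
python3 -m jog '[[[1,0,0,-0.02,0],[1,0,0,-0.05,0],[1,0,0,-0.08,0],[1,0,0,-0.11,0],[1,0,0,-0.13,0]]]' >/dev/null
python3 -m jog '[[[1,-0.2,0,0,0],[1,-0.2,0,0,0],[1,-0.2,0,0,0],[1,-0.2,0,0,0],[1,-0.2,0,0,0]]]' >/dev/null
python3 -m jog '[[[1,-0.15,0,0,0],[1,-0.15,0,0,0],[1,-0.15,0,0,0],[1,-0.15,0,0,0],[1,-0.15,0,0,0]]]'
python3 - <<'E'
from h import *
np.set_printoptions(precision=4,suppress=True)
t=shot('top','t7');s=shot('scene','s7')
cv2.imwrite('pics/v7.png',np.hstack([cv2.resize(s[130:250,250:370],(400,400)),cv2.resize(t[130:250,150:270],(400,400))])[...,::-1])
print(lugs(t,(165,150,275,245),.1055))
E
```

```text
time: 16.65
tool_pos: [0.5308, 0.2096, 0.069]
tool_rot: [-3.14, 0.004, 1.191]
contact_force: [-0.0, -9.2, -0.2]
opening: 0.0597
grip_force: 45.0
time: 17.48
tool_pos: [0.5316, 0.2112, 0.0697]
tool_rot: [3.142, -0.0, 1.191]
contact_force: [-0.9, -0.3, 0.6]
opening: 0.0918
grip_force: 0.0
time: 18.73
tool_pos: [0.4003, -0.1175, 0.1999]
tool_rot: [3.141, 0.002, 1.186]
contact_force: [0.4, 0.3, -0.3]
opening: 0.092
grip_force: 0.0
[[194.5104 185.8575  19.625    0.5584   0.2377]
 [187.814  200.7312  20.75     0.5279   0.25  ]
 [230.3701 201.2906  19.0625   0.5288   0.164 ]
 [205.6008 209.9182  23.875    0.5103   0.2132]
 [223.7262 216.1969  18.6875   0.4986   0.1763]]
```

View pics/v7.png

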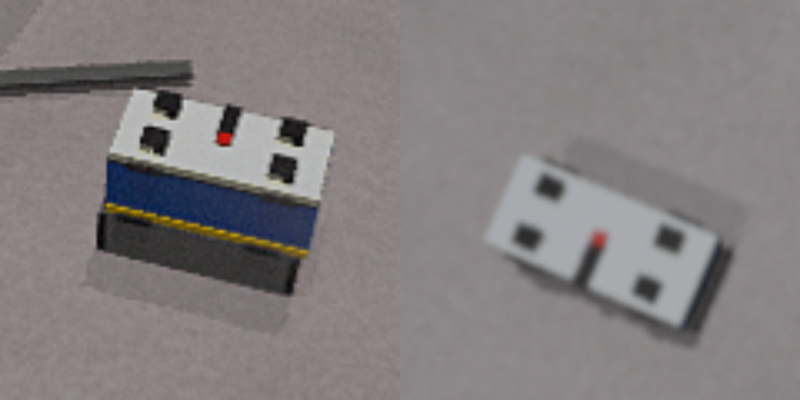

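The blue case lies flat and aligned on the lid, with its lugs at top-view crop pixels (550,187), (527,237), (670,238) and (648,289). It is released and the arm is clear.

```bash
python3 -c "
from cell import robot; print(robot.hand_in())"
```

```text
the job is handed in; nothing more can be done
None
```

I shut the yellow lid, slid the blue case to its hard stop under the lugs and released it, then handed the job in at about 19 s. The hand-in returned no verdict, and the catch can't be seen under the case, so I haven't confirmed that it clicked.

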